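# Press-test suction cups off a window bird feeder and sort supple from perished

## Robot

A 7-joint arm with a two-finger parallel gripper is mounted at the origin on the work surface. World frame = base frame: x ahead of the robot, y to its left, z up, the work surface at z = 0. Lengths are in m, angles in rad, forces in N, time in s.
With the tool pointing down it reaches from about 0.35 to 0.9 m from the base axis. Payload 8.1 kg.
Tool frame: the origin (TCP) lies midway between the tips of the shut fingers; the grasp point (between the pads) lies behind it (arm.tcp_to_grasp is the z of the grasp point in the tool frame, in m); z points along the fingers, y is the line along which they close (so a half turn about z gives the same grasp; the last joint's range is limited). The gripper opens to 92 mm and grips with 3 to 60 N. Pads are 19 mm wide; open, the fingers measure 130 mm over their backs; the gripper's body (75 mm by 190 mm) begins 47 mm behind the grasp point.
Start: joints at [-0.103, 0.434, 0.025, 1.573, -0.012, 1.134, -0.075], TCP at [0.625, -0, 0.227] pointing down, gripper open.
Joint ranges: [-2.62, 2.62], [-0.44, 2.09], [-1.27, 1.32], [0.08, 2.57], [-1.32, 4.46], [0.12, 2], [-2.74, 2.74]. Speed limits (rad/s): [2.22, 2.22, 3.01, 3.01, 3.14, 3.14, 3.14].

## Interface

Orientations are given as a rotation vector (axis times angle).
In Python, from cell import readout, vision, arm gives the robot as it stands.
- The arm moves only by the tool carry_out, never from a script. Its argument "increments" is one flat list of numbers, 6 for each row, row after row: the shift along the world's x, y, z in mm, then the turn, a rotation vector about the world's x, y, z in rad. In form: [tx, ty, tz, wx, wy, wz, tx, ty, tz, wx, wy, wz, ...]. A call has 1 to 20 rows; each row shifts and turns the commanded pose from where the row before left it; what a row does not reach is not made up. A row lasts 1/8 s, in which the tool goes at most 62.5 mm and 10.7 degrees, less where a joint would pass 70% of its speed; a pose out of reach is approached as far as the arm can. A call with a gripper value outside its range is refused whole. "grip" is the closure, from 0 (fully open) to 1 (shut), set as the call begins (left out, the last holds). The fingers move at their own pace and stop on an object; "newtons" is the grip in N (left out, the last holds). Time passes only in rows, so rows that do not move let the fingers close. It gives the time, the measured TCP pose, the force, the opening and the grip force at its end, in the units of the state.
- readout.observe(): the state, without advancing time (a new reading comes with each control period).
- vision.get_image(name): name is "scene" or "side" or "wrist"; returns the picture (420x560x3 uint8, red, green, blue); there is no depth.
- vision.calibration(name): a dict with "fov_y" (degrees; the focal length in pixels is half the picture's height over the tangent of half this angle, whatever the lens; pixels are square), "cx", "cy" (the principal point, pixels), "pose" (4x4, takes a point from camera to world coordinates). Camera axes: x right, y up, looking along -z (the intrinsics and any distortion apply to the point x, -y, -z); pixel columns grow to the right and rows downward; lengths in m; the calibration is good to about 2 mm. A picture is of the moment at which its call begins: read the wrist's pose just before it. calibration takes no time and is no camera call; for the wrist camera it gives the pose at the moment of the call.
- arm.sign_off(): hands the job in; it is judged then, once.
The state is a dict: "clock": time; "joints": joint angles; "dq": joint speeds; "joint_efforts": joint torques, N m; "position": TCP position; "ee_rot": TCP orientation; "force": force on the tool from outside, world axes, zero at the start; "ft_torque": the same for the moment, N m; "width": opening from 0.0 (shut) to 1.0 (fully open); "gripper_force": force on a finger pad.
Only numpy, scipy, OpenCV 4.12 (cv2) and the standard library are available. Lean on these libraries where they do the work, as an engineer would, in place of code of your own. Each camera call takes 0.05 s, during which the arm holds its last target. There are 200 camera calls.

## Task

These four suction cups came off the window bird feeder and some may have perished. Work along the timber offcut from the robot's left to its right: press each cup's knob straight down about 5 mm where it stands and hold it there a moment to feel how hard it pushes back, never squashing a cup flat. Stand the supple ones knob up in the feeder's white seed tray, leave the stiff, perished ones standing where they are on the offcut for the rubbish, and disturb nothing else on the bench.

Things in the scene. Friction and masses are not known exactly. Their poses are not given: they have to be found in the camera images.
- cup_1: black rubber suction cup off the window feeder, standing rim down: round skirt 60 mm across rising as a low dome to 16 mm height, then an upright round knob 16 mm in diameter with a flat top 38 mm above the rim; 48 g. Origin: centre of the rim's underside, z up through the knob. Supple or perished, which cannot be seen. Lifted by the knob, which may also be pressed while gripped
- cup_2: another suction cup, the same to look at as cup_1 (60 mm rim, knob 16 mm in diameter, 38 mm high; origin at the centre of the rim's underside, z up), supple or perished
- cup_3: another suction cup, the same to look at as cup_1 (60 mm rim, knob 16 mm in diameter, 38 mm high; origin at the centre of the rim's underside, z up), supple or perished
- cup_4: another suction cup, the same to look at as cup_1 (60 mm rim, knob 16 mm in diameter, 38 mm high; origin at the centre of the rim's underside, z up), supple or perished
- knob_1 (a joint): how far cup_1's knob is pressed down towards its rim, in m: 0 at rest, 0.005 wanted, 0.010 squashed flat. It springs back when let go. The push back grows in proportion to the depth: at 5 mm about 3 to 4 N in a supple cup, about 12 to 14 N in a perished one
- knob_2 (a joint): how far cup_2's knob is pressed down towards its rim, in m: 0 at rest, 0.005 wanted, 0.010 squashed flat. It springs back when let go. The push back grows in proportion to the depth: at 5 mm about 3 to 4 N in a supple cup, about 12 to 14 N in a perished one
- knob_3 (a joint): how far cup_3's knob is pressed down towards its rim, in m: 0 at rest, 0.005 wanted, 0.010 squashed flat. It springs back when let go. The push back grows in proportion to the depth: at 5 mm about 3 to 4 N in a supple cup, about 12 to 14 N in a perished one
- knob_4 (a joint): how far cup_4's knob is pressed down towards its rim, in m: 0 at rest, 0.005 wanted, 0.010 squashed flat. It springs back when let go. The push back grows in proportion to the depth: at 5 mm about 3 to 4 N in a supple cup, about 12 to 14 N in a perished one
- board: rough-sawn fence paling offcut fixed flat on the bench, 150 (x) x 360 (y) x 19 mm thick; origin at the centre of its underside, its top 19 mm above the bench. The cups stand on it in a row along its y, at about +135 (left as the robot sees it), +45, -45 and -135 mm, some 20 mm on the robot's side of its middle line; a pencil lies beyond the row
- tray: the feeder's seed tray, loose white plastic, 260 (its x) x 130 (its y) x 18 mm high, walls and floor 3 mm, one cross wall in the middle as high as the rim making two compartments of 125 x 124 mm centred at x = -65 and +65 mm; origin at the centre of its underside
- saucer: loose white ceramic saucer, bystander, 170 mm across and 20 mm high, with a flat round well about 100 mm across whose floor is 5 mm above the bench; origin at the centre of its underside
- pencil: flat carpenter's pencil, bystander, 12 x 190 x 8 mm, lying along the board's y; origin under its middle
- steel_cup: steel cup, bystander, 80 mm across, 85 mm high; origin under its centre
- wooden_spoon: wooden spoon, bystander, about 270 mm long, lying on the bench; origin within its length
- scoop: sheet-metal seed scoop, bystander, 62 mm wide, 38 mm high, 190 mm long with its handle; origin under the middle of its pan
- seed_jar: glass jar with steel lid, bystander, 72 mm across, 120 mm high; origin under its centre
- flower_pot: small terracotta pot, bystander, 102 mm across, 80 mm high; origin under its centre
Things that resemble listed ones, but are neither listed nor needed, are in the scene too. What is shaped like the cup_1 but orange is not meant.

How it is judged:
On the way, in this order (a step that is already met when the one before it is completed fails the run):
1. the left cup, standing in its place on the offcut, is held with its knob 3.5 to 6.8 mm down for 0.25 s (((value of joint knob_1 between 0.0035 and 0.0068 m and z of cup_1 in the frame of board between 0.012 and 0.024 m and y of cup_1 in the frame of board between 0.1 and 0.17 m) or (value of joint knob_2 between 0.0035 and 0.0068 m and z of cup_2 in the frame of board between 0.012 and 0.024 m and y of cup_2 in the frame of board between 0.1 and 0.17 m) or (value of joint knob_3 between 0.0035 and 0.0068 m and z of cup_3 in the frame of board between 0.012 and 0.024 m and y of cup_3 in the frame of board between 0.1 and 0.17 m) or (value of joint knob_4 between 0.0035 and 0.0068 m and z of cup_4 in the frame of board between 0.012 and 0.024 m and y of cup_4 in the frame of board between 0.1 and 0.17 m))), for 0.25 s.
2. the second cup, standing in its place on the offcut, is held with its knob 3.5 to 6.8 mm down for 0.25 s (((value of joint knob_1 between 0.0035 and 0.0068 m and z of cup_1 in the frame of board between 0.012 and 0.024 m and y of cup_1 in the frame of board between 0.01 and 0.08 m) or (value of joint knob_2 between 0.0035 and 0.0068 m and z of cup_2 in the frame of board between 0.012 and 0.024 m and y of cup_2 in the frame of board between 0.01 and 0.08 m) or (value of joint knob_3 between 0.0035 and 0.0068 m and z of cup_3 in the frame of board between 0.012 and 0.024 m and y of cup_3 in the frame of board between 0.01 and 0.08 m) or (value of joint knob_4 between 0.0035 and 0.0068 m and z of cup_4 in the frame of board between 0.012 and 0.024 m and y of cup_4 in the frame of board between 0.01 and 0.08 m))), for 0.25 s.
3. the third cup, standing in its place on the offcut, is held with its knob 3.5 to 6.8 mm down for 0.25 s (((value of joint knob_1 between 0.0035 and 0.0068 m and z of cup_1 in the frame of board between 0.012 and 0.024 m and y of cup_1 in the frame of board between -0.08 and -0.01 m) or (value of joint knob_2 between 0.0035 and 0.0068 m and z of cup_2 in the frame of board between 0.012 and 0.024 m and y of cup_2 in the frame of board between -0.08 and -0.01 m) or (value of joint knob_3 between 0.0035 and 0.0068 m and z of cup_3 in the frame of board between 0.012 and 0.024 m and y of cup_3 in the frame of board between -0.08 and -0.01 m) or (value of joint knob_4 between 0.0035 and 0.0068 m and z of cup_4 in the frame of board between 0.012 and 0.024 m and y of cup_4 in the frame of board between -0.08 and -0.01 m))), for 0.25 s.
4. the right cup, standing in its place on the offcut, is held with its knob 3.5 to 6.8 mm down for 0.25 s (((value of joint knob_1 between 0.0035 and 0.0068 m and z of cup_1 in the frame of board between 0.012 and 0.024 m and y of cup_1 in the frame of board between -0.17 and -0.1 m) or (value of joint knob_2 between 0.0035 and 0.0068 m and z of cup_2 in the frame of board between 0.012 and 0.024 m and y of cup_2 in the frame of board between -0.17 and -0.1 m) or (value of joint knob_3 between 0.0035 and 0.0068 m and z of cup_3 in the frame of board between 0.012 and 0.024 m and y of cup_3 in the frame of board between -0.17 and -0.1 m) or (value of joint knob_4 between 0.0035 and 0.0068 m and z of cup_4 in the frame of board between 0.012 and 0.024 m and y of cup_4 in the frame of board between -0.17 and -0.1 m))), for 0.25 s.
At the end, for the whole second after the job is handed in: supple cups stand on the seed tray's floor, perished ones on the offcut within 30 mm of where they began, each on its rim, knob up (within 0.2 rad) and sprung back, at rest (the judge tells them by the sag of the resting knob: supple over 0.16 mm, perished under) (((z of cup_1 in the frame of board between 0.012 and 0.024 m and distance of cup_1 from where it was at the start of the episode below 0.03 m and value of joint knob_1 below 0.00016 m) or (x of cup_1 in the frame of tray between -0.13 and 0.13 m and y of cup_1 in the frame of tray between -0.065 and 0.065 m and z of cup_1 in the frame of tray between 0 and 0.009 m and value of joint knob_1 above 0.00016 m)) and angle between each of cup_1, cup_2, cup_3, cup_4's own z axis and vertical below 0.2 rad and linear speed of each of cup_1, cup_2, cup_3, cup_4 below 0.02 m/s and value of joint each of knob_1, knob_2, knob_3, knob_4 below 0.0015 m and ((z of cup_2 in the frame of board between 0.012 and 0.024 m and distance of cup_2 from where it was at the start of the episode below 0.03 m and value of joint knob_2 below 0.00016 m) or (x of cup_2 in the frame of tray between -0.13 and 0.13 m and y of cup_2 in the frame of tray between -0.065 and 0.065 m and z of cup_2 in the frame of tray between 0 and 0.009 m and value of joint knob_2 above 0.00016 m)) and ((z of cup_3 in the frame of board between 0.012 and 0.024 m and distance of cup_3 from where it was at the start of the episode below 0.03 m and value of joint knob_3 below 0.00016 m) or (x of cup_3 in the frame of tray between -0.13 and 0.13 m and y of cup_3 in the frame of tray between -0.065 and 0.065 m and z of cup_3 in the frame of tray between 0 and 0.009 m and value of joint knob_3 above 0.00016 m)) and ((z of cup_4 in the frame of board between 0.012 and 0.024 m and distance of cup_4 from where it was at the start of the episode below 0.03 m and value of joint knob_4 below 0.00016 m) or (x of cup_4 in the frame of tray between -0.13 and 0.13 m and y of cup_4 in the frame of tray between -0.065 and 0.065 m and z of cup_4 in the frame of tray between 0 and 0.009 m and value of joint knob_4 above 0.00016 m))); the robot touches nothing.
It fails at once if a cup squashed: its knob pressed down more than 8.5 mm (value of joint any of knob_1, knob_2, knob_3, knob_4 above 0.0085 m).
It fails at once if a cup pressed on the offcut with more than 24 N (contact force between any of cup_1, cup_2, cup_3, cup_4 and board above 24 N).
It fails at once if a bystander shifted by more than 30 mm (distance of any of pencil, steel_cup, wooden_spoon, scoop, seed_jar, flower_pot from where it was at the start of the episode above 0.03 m).
It fails at once if the seed tray or the saucer pushed by more than 40 mm (distance of any of tray, saucer from where it was at the start of the episode above 0.04 m).
It also fails if it takes over 72 s, if anything falls off the work surface, if the arm or the gripper's body presses on something with over 40 N, if the wrist force passes 120 N, or if a joint passes its speed limit or range.

## Working session

There is one attempt and no reset: what is moved stays moved. The work goes in short steps, Python scripts to look and compute and a tool call to move; the robot and the scene stay as the last step left them, time stands still between calls to the robot, and variables do not carry over. Pictures are saved under pics/ and viewed, at most 10 in all, crops included, and the job is handed in when it is done.

Besides the shell and the picture viewer there is one more tool, called after "Emit:" by a JSON object that holds its "fn" and its "kwargs". carry_out: Moves the arm, as the interface text tells. Its arguments: {"type":"object","properties":{"increments":{"type":"array","items":{"type":"number"}},"grip":{"type":"number"},"newtons":{"type":"number"}},"required":["increments"]}

```bash
ls; mkdir -p pics
python3 - <<'E'
from cell import readout, vision, arm
import cv2
print(readout.observe()); print(arm.tcp_to_grasp)
for n in ("scene","side","wrist"):
    c=vision.calibration(n); print(n,c)
    cv2.imwrite(f"pics/{n}0.png",vision.get_image(n)[:,:,::-1])
E
```

```text
pics
{'clock': 0.0, 'joints': array([-0.10258689,  0.43519877,  0.02495314,  1.57408602, -0.01161168,
        1.1339969 , -0.07510802]), 'dq': array([ 0.00027349, -0.00151922,  0.00161079, -0.00025191,  0.00072214,
       -0.00141477,  0.00036361]), 'joint_efforts': array([ 3.89017032e-04, -6.67853522e+01,  9.84863900e-01, -3.14464223e+01,
       -6.05165795e-02,  4.27553023e-02,  1.12382318e-04]), 'position': array([ 6.24493769e-01, -4.95637379e-05,  2.25964059e-01]), 'ee_rot': array([-2.22081832e+00, -2.22064559e+00,  1.84367971e-03]), 'force': array([-0.21209222, -0.14958697,  0.5251901 ]), 'ft_torque': array([-0.03523218, -0.01596564, -0.01182396]), 'gripper_force': 0.0, 'width': 1.001100462385809}
-0.0188
scene {'fov_y': 46.1618936752904, 'cx': 272.28503962446905, 'cy': 210.5179488002706, 'pose': array([[-0.80752301, -0.43540146,  0.39790973,  1.04002184],
       [ 0.58966166, -0.61231977,  0.52665322,  0.69080895],
       [ 0.01434241,  0.65991671,  0.75120186,  1.03036122],
       [ 0.        ,  0.        ,  0.        ,  1.        ]])}
side {'fov_y': 48.505276920282256, 'cx': 279.2615110066964, 'cy': 208.86022353172885, 'pose': array([[-0.99857445,  0.04909344, -0.02095006,  0.48083376],
       [-0.04975588, -0.71404421,  0.6983303 ,  0.75861417],
       [ 0.01932417,  0.69837719,  0.715469  ,  0.81263213],
       [ 0.        ,  0.        ,  0.        ,  1.        ]])}
wrist {'fov_y': 62.61299847374508, 'cx': 278.63514827561437, 'cy': 213.85835434717725, 'pose': array([[ 9.99998715e-01,  8.60964586e-04,  1.35243917e-03,
         6.25572622e-01],
       [-1.19864760e-03,  9.61712687e-01,  2.74057058e-01,
         7.40835371e-02],
       [-1.06470449e-03, -2.74058327e-01,  9.61712483e-01,
         3.83440385e-01],
       [ 0.00000000e+00,  0.00000000e+00,  0.00000000e+00,
         1.00000000e+00]])}
```

View pics/scene0.png

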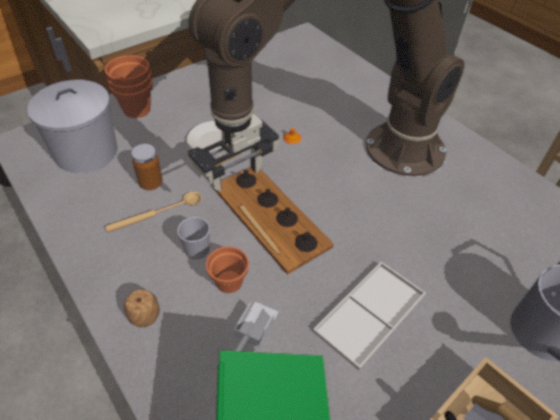

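View pics/side0.png

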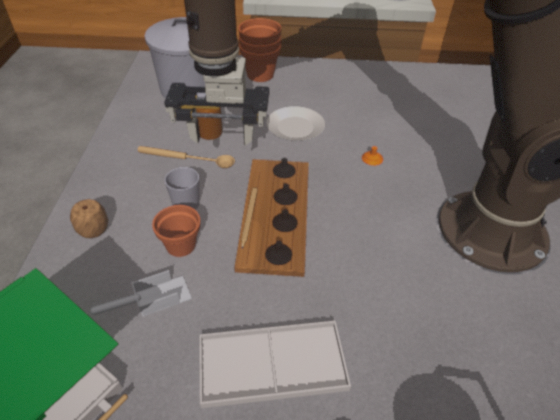

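View pics/wrist0.png

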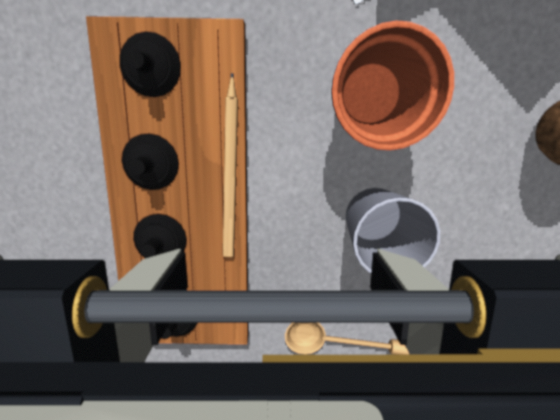

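The side view shows the cup knobs at about (279,240), (286,212), (287,186) and (284,160). The left cup is the one nearest the tray. The tray corners are near (200,335), (341,323), (348,395) and (201,402). The wrist view shows the first three cups at (145,60), (148,160) and (158,240). The scene view agrees. I'll fit the cup silhouettes next.

```bash
cat > h.py <<'E'
import numpy as np, cv2
from scipy.optimize import minimize
from cell import readout, vision, arm
def K(c): f=210/np.tan(np.radians(c["fov_y"])/2); return f
def proj(c,P):
    P=np.atleast_2d(P); T=np.linalg.inv(c["pose"]); q=P@T[:3,:3].T+T[:3,3]
    return np.c_[c["cx"]+K(c)*q[:,0]/-q[:,2], c["cy"]+K(c)*-q[:,1]/-q[:,2]]
def ray(c,uv,z):
    d=c["pose"][:3,:3]@np.array([(uv[0]-c["cx"])/K(c),-(uv[1]-c["cy"])/K(c),-1]); o=c["pose"][:3,3]
    return o+d*(z-o[2])/d[2]
A=np.linspace(0,2*np.pi,40)
circ=lambda x,y,z,r: np.c_[x+r*np.cos(A),y+r*np.sin(A),0*A+z]
def model(c,x,y,z0=.019,S=8):
    m=np.zeros((420*S//2,560*S//2),np.uint8); s=S//2
    for parts in ([(0,.030),(.010,.022),(.016,.009)],[(.012,.008),(.038,.008)]):
        p=np.vstack([proj(c,circ(x,y,z0+h,r)) for h,r in parts])
        cv2.fillConvexPoly(m,cv2.convexHull(np.round((p+.5)*s).astype(np.int32)),1)
    return m
def fitcup(c,img,xy,z0=.019,thr=45):
    m=cv2.resize((img.max(2)<thr).astype(np.uint8),None,fx=4,fy=4,interpolation=cv2.INTER_NEAREST)
    u,v=proj(c,[xy[0],xy[1],z0+.015])[0]; r=45 
    sl=np.s_[max(0,int(4*(v-r))):int(4*(v+r)),max(0,int(4*(u-r))):int(4*(u+r))]
    def cost(p):
        k=model(c,*p,z0)[sl]; mm=m[sl]; near=cv2.dilate(k,np.ones((13,13),np.uint8))
        return -(k&mm).sum()/((k|(mm&near)).sum()+1)
    b=minimize(cost,xy,method="Nelder-Mead",options=dict(initial_simplex=[xy,np.add(xy,[.008,0]),np.add(xy,[0,.008])],xatol=2e-4,fatol=1e-4))
    return b.x,-b.fun
E
python3 - <<'E'
from h import *
np.set_printoptions(precision=4,suppress=True)
g=[(279,240),(286,212),(287,186),(284,160)]
cs=vision.calibration("side")
for i,uv in enumerate(g):
    p=ray(cs,uv,.057)[:2]; print(i,p)
    for n in ("side","scene","wrist"):
        if n=="wrist" and i>1: continue
        c=vision.calibration(n); im=cv2.imread(f"pics/{n}0.png")
        print("  ",n,*fitcup(c,im,p))
for uv in [(200,335),(341,323),(348,392),(201,402)]: print(ray(cs,uv,.018)[:2])
# tray mask corners
for n in("side","scene"):
    im=cv2.imread(f"pics/{n}0.png"); c=vision.calibration(n)
    m=((im.min(2)>140)&(im.max(2).astype(int)-im.min(2)<45)).astype(np.uint8)
    m=cv2.morphologyEx(m,cv2.MORPH_CLOSE,np.ones((9,9)))
    cn,l,st,ce=cv2.connectedComponentsWithStats(m)
    t=proj(c,[.485,.27,.01])[0]; k=min((i for i in range(1,cn) if st[i,4]>2000),key=lambda i:np.hypot(*(ce[i]-t)))
    cc=cv2.findContours((l==k).astype(np.uint8),0,2)[0][0]
    q=cv2.approxPolyDP(cv2.convexHull(cc),8,True)[:,0]; print(n,st[k],q.tolist()); print(np.array([ray(c,u,.018)[:2] for u in q]))
print([ray(cs,u,.019)[:2] for u in [(249,160),(309,163),(304,270),(237,268)]])
print([ray(cs,u,.027)[:2] for u in [(252,189),(246,244)]])
E
```

```text
0 [0.4989 0.1136]
   side [0.4869 0.1376] -0.0
   scene [0.5709 0.1136] -0.0
   wrist [0.4854 0.1254] -340145007997298.94
1 [0.4873 0.0299]
   side [0.4953 0.0379] -0.0
   scene [0.4893 0.0599] -0.0
   wrist [0.4921 0.0445] -410392757874691.94
2 [ 0.4884 -0.0561]
   side [ 0.4884 -0.0561] -0.0
   scene [ 0.5406 -0.0376] -0.0
3 [ 0.4996 -0.1519]
   side [ 0.4996 -0.1519] -0.0
   scene [ 0.4956 -0.1279] -0.0
[0.6362 0.3239]
[0.37   0.2821]
[0.3636 0.4164]
[0.6135 0.448 ]
side [  199   320   152    87 10428] [[335, 321], [347, 390], [200, 404], [200, 334]]
[[0.3814 0.2784]
 [0.3652 0.4129]
 [0.6146 0.4514]
 [0.6365 0.3218]]
scene [   68   108   439   296 39031] [[506, 218], [449, 341], [354, 403], [109, 353], [84, 315], [68, 243], [107, 168], [313, 108], [482, 158]]
[[ 0.001   0.3718]
 [ 0.4109  0.5225]
 [ 0.6762  0.5   ]
 [ 1.0353  0.1081]
 [ 1.0433 -0.0116]
 [ 0.9965 -0.2332]
 [ 0.8016 -0.4348]
 [ 0.1227 -0.3093]
 [-0.1422  0.1792]]
[array([ 0.593 , -0.1909]), array([ 0.4342, -0.1902]), array([0.4429, 0.1607]), array([0.5845, 0.1645])]
[array([ 0.574 , -0.0716]), array([0.5712, 0.1042])]h.py:25: RuntimeWarning: overflow encountered in scalar negative
  return -(k&mm).sum()/((k|(mm&near)).sum()+1)
```

```bash
sed -i 's/return -(k&mm).sum()/return -int((k\&mm).sum())/; s/thr=45/thr=55/' h.py
python3 - <<'E'
from h import *
np.set_printoptions(precision=4,suppress=True)
g=[(279,240),(286,212),(287,186),(284,160)]
cs=vision.calibration("side")
for i,uv in enumerate(g):
    p=ray(cs,uv,.057)[:2]+[0,.01]
    for n in ("side","scene","wrist"):
        if n=="wrist" and i>1: continue
        c=vision.calibration(n); im=cv2.imread(f"pics/{n}0.png")
        print(i,n,*fitcup(c,im,p))
c=vision.calibration("scene")
print([ray(c,u,.018)[:2] for u in [(381,263),(424,294),(362,362),(313,325)]])
im=cv2.imread("pics/wrist0.png"); print(im.shape)
cv2.imwrite("pics/cups.png",np.hstack([cv2.resize(cv2.imread("pics/side0.png")[140:280,220:330],None,fx=3.5,fy=3.5,interpolation=2),cv2.resize(im[10:270,80:260],None,fx=1.88,fy=1.88)[:490]]))
E
```

```text
0 side [0.5004 0.1184] 0.655241935483871
0 scene [0.4972 0.1161] 0.6345609065155807
0 wrist [0.499  0.1215] 0.942213363037658
1 side [0.4903 0.0216] 0.6396623222748815
1 scene [0.4886 0.0207] 0.5637795275590551
1 wrist [0.4893 0.0269] 0.9382809449433815
2 side [ 0.4928 -0.0654] 0.5806342207902323
2 scene [ 0.4919 -0.0643] 0.5772843723313408
3 side [ 0.4996 -0.1579] 0.3875968992248062
3 scene [ 0.4979 -0.164 ] 0.5706660478069158
[array([0.3847, 0.2809]), array([0.3647, 0.4062]), array([0.6026, 0.4449]), array([0.6327, 0.3146])]
(420, 560, 3)Traceback (most recent call last):
  File "<stdin>", line 14, in <module>
    return _nx.concatenate(arrs, 1, dtype=dtype, casting=casting)
           ~~~~~~~~~~~~~~~^^^^^^^^^^^^^^^^^^^^^^^^^^^^^^^^^^^^^^^
ValueError: all the input array dimensions except for the concatenation axis must match exactly, but along dimension 0, the array at index 0 has size 490 and the array at index 1 has size 489
```

Emit:
{"fn": "carry_out", "kwargs": {"increments": [-20, 20, -15, 0, 0, 0, -25, 25, -20, 0, 0, 0, -25, 25, -20, 0, 0, 0, -25, 25, -20, 0, 0, 0, -20, 20, -20, 0, 0, 0, -10, 6, -20, 0, 0, 0, 0, 0, -10, 0, 0, 0, 0, 0, 0, 0, 0, 0, 0, 0, 0, 0, 0, 0, 0, 0, 0, 0, 0, 0], "grip": 1, "newtons": 10}}

```text
clock: 1.4
position: [0.5008, 0.1207, 0.1024]
ee_rot: [2.222, 2.22, 0.002]
force: [-0.1, 0.8, 0.4]
width: 0.008
gripper_force: 0.0
```

Emit:
{"fn": "carry_out", "kwargs": {"increments": [-2, 1, -15, 0, 0, 0, 0, 0, -15, 0, 0, 0, 0, 0, -10, 0, 0, 0, 0, 0, 0, 0, 0, 0, 0, 0, 0, 0, 0, 0]}}

```text
clock: 2.02
position: [0.4982, 0.122, 0.0618]
ee_rot: [2.222, 2.221, 0.0]
force: [-0.6, 0.2, 0.4]
width: 0.007
gripper_force: 0.0
```

Emit:
{"fn": "carry_out", "kwargs": {"increments": [0, 0, -3, 0, 0, 0, 0, 0, -3, 0, 0, 0, 0, 0, -2, 0, 0, 0, 0, 0, 0, 0, 0, 0]}}

```text
clock: 2.52
position: [0.4983, 0.1221, 0.0539]
ee_rot: [2.221, 2.221, 0.001]
force: [1.5, -0.9, 1.9]
width: 0.007
gripper_force: 1.3
```

Emit:
{"fn": "carry_out", "kwargs": {"increments": [0, 0, -2, 0, 0, 0, 0, 0, 0, 0, 0, 0, 0, 0, 0, 0, 0, 0, 0, 0, 0, 0, 0, 0]}}

```text
clock: 3.02
position: [0.4983, 0.1221, 0.0519]
ee_rot: [2.221, 2.221, 0.001]
force: [1.4, -0.0, 4.1]
width: 0.004
gripper_force: 2.1
```

Emit:
{"fn": "carry_out", "kwargs": {"increments": [0, 0, 0, 0, 0, 0, 0, 0, 0, 0, 0, 0]}}

```text
clock: 3.28
position: [0.4982, 0.122, 0.0518]
ee_rot: [2.221, 2.221, 0.001]
force: [1.4, 0.5, 4.1]
width: 0.006
gripper_force: 2.1
```

Left cup: about 3.7 N at 5.1 mm, so it is supple. Next, cup 2.

Emit:
{"fn": "carry_out", "kwargs": {"increments": [0, 0, 0, 0, 0, 0, 0, 0, 10, 0, 0, 0, 0, 0, 20, 0, 0, 0, -3, -30, 0, 0, 0, 0, -3, -30, 0, 0, 0, 0, -3, -25, 0, 0, 0, 0, 0, -10, 0, 0, 0, 0, 0, 0, -10, 0, 0, 0, 0, 0, -12, 0, 0, 0, 0, 0, 0, 0, 0, 0, 0, 0, 0, 0, 0, 0]}}

```text
clock: 4.65
position: [0.4889, 0.0276, 0.0595]
ee_rot: [-2.22, -2.222, 0.001]
force: [-0.0, 0.1, 0.0]
width: 0.008
gripper_force: 0.0
```

Emit:
{"fn": "carry_out", "kwargs": {"increments": [0, 0, -3, 0, 0, 0, 0, 0, -3, 0, 0, 0, 0, 0, 0, 0, 0, 0, 0, 0, 0, 0, 0, 0]}}

```text
clock: 5.15
position: [0.4893, 0.0272, 0.0539]
ee_rot: [2.221, 2.221, 0.001]
force: [-0.6, 1.7, 1.5]
width: 0.008
gripper_force: 1.0
```

Emit:
{"fn": "carry_out", "kwargs": {"increments": [0, 0, -2, 0, 0, 0, 0, 0, 0, 0, 0, 0, 0, 0, 0, 0, 0, 0, 0, 0, 0, 0, 0, 0]}}

```text
clock: 5.65
position: [0.4893, 0.0271, 0.0519]
ee_rot: [2.221, 2.221, 0.001]
force: [1.1, 2.4, 3.2]
width: 0.007
gripper_force: 1.7
```

Emit:
{"fn": "carry_out", "kwargs": {"increments": [0, 0, 0, 0, 0, 0, 0, 0, 0, 0, 0, 0]}}

```text
clock: 5.9
position: [0.4892, 0.0269, 0.0518]
ee_rot: [2.221, 2.221, 0.0]
force: [1.4, 1.9, 3.3]
width: 0.002
gripper_force: 1.7
```

Cup 2: about 3.2 N, supple. Next I'll take a wrist view of cups 3 and 4.

Emit:
{"fn": "carry_out", "kwargs": {"increments": [0, 0, 10, 0, 0, 0, 0, 0, 30, 0, 0, 0, 0, -20, 30, 0, 0, 0, 0, -40, 30, 0, 0, 0, 0, -40, 30, 0, 0, 0, 0, -40, 15, 0, 0, 0, 0, -40, 0, 0, 0, 0, 0, -20, 0, 0, 0, 0, 0, 0, 0, 0, 0, 0, 0, 0, 0, 0, 0, 0, 0, 0, 0, 0, 0, 0]}}

```text
clock: 7.28
position: [0.4889, -0.1717, 0.1967]
ee_rot: [-2.219, -2.223, -0.0]
force: [-0.6, 0.3, 0.1]
width: 0.002
gripper_force: 0.0
```

Run:
```python
from h import *
c=vision.calibration("wrist"); im=vision.get_image("wrist")[:,:,::-1].copy()
cv2.imwrite("pics/w2.png",im); print(readout.observe()["position"])
for p in [(.489,.027),(.492,-.065),(.499,-.16)]: print(proj(c,[*p,.03]),*fitcup(c,im,p))
```

```text
[ 0.48902823 -0.17185388  0.19673344]
[[277.90912674 -45.45970076]] [0.48948132 0.02735962] 0.7598425196850394
[[281.3280992   76.97264459]] [ 0.49222073 -0.05950848] 0.9353574598496139
[[288.40699624 183.74156289]] [ 0.49909796 -0.15574536] 0.9281582822871535
```

View pics/w2.png

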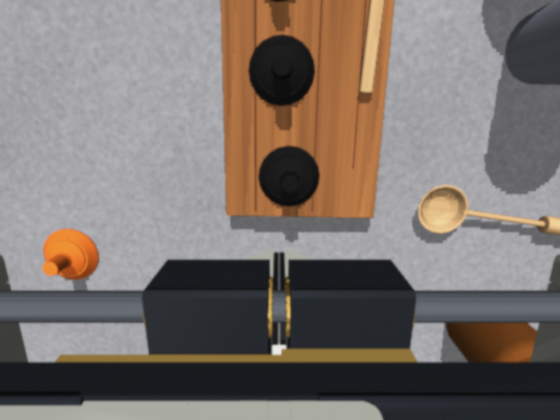

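The wrist view shows cup 3 at pixel (282,70) and cup 4 at (289,177). Both fit well.

Emit:
{"fn": "carry_out", "kwargs": {"increments": [3, 30, -30, 0, 0, 0, 0, 40, -30, 0, 0, 0, 0, 30, -30, 0, 0, 0, 0, 12, -25, 0, 0, 0, 0, 0, -15, 0, 0, 0, 0, 0, -7, 0, 0, 0, 0, 0, 0, 0, 0, 0, 0, 0, 0, 0, 0, 0]}}

```text
clock: 8.32
position: [0.4925, -0.0617, 0.0604]
ee_rot: [2.222, 2.219, 0.001]
force: [0.0, -0.9, 0.8]
width: 0.005
gripper_force: 0.0
```

Emit:
{"fn": "carry_out", "kwargs": {"increments": [0, 0, -3, 0, 0, 0, 0, 0, -3, 0, 0, 0, 0, 0, 0, 0, 0, 0, 0, 0, 0, 0, 0, 0]}}

```text
clock: 8.82
position: [0.4927, -0.0613, 0.0543]
ee_rot: [2.221, 2.22, 0.001]
force: [-1.1, -1.2, 7.5]
width: 0.005
gripper_force: 4.0
```

Emit:
{"fn": "carry_out", "kwargs": {"increments": [0, 0, -2.3, 0, 0, 0, 0, 0, 0, 0, 0, 0, 0, 0, 0, 0, 0, 0, 0, 0, 0, 0, 0, 0]}}

```text
clock: 9.32
position: [0.4927, -0.0613, 0.0524]
ee_rot: [2.221, 2.22, 0.002]
force: [-2.0, -0.6, 14.0]
width: 0.007
gripper_force: 6.7
```

Emit:
{"fn": "carry_out", "kwargs": {"increments": [0, 0, 0, 0, 0, 0, 0, 0, 0, 0, 0, 0]}}

```text
clock: 9.57
position: [0.4927, -0.0613, 0.0524]
ee_rot: [2.221, 2.22, 0.002]
force: [-3.9, -0.3, 13.3]
width: 0.002
gripper_force: 6.7
```

Cup 3: 13.5 N, perished. Next, cup 4.

Emit:
{"fn": "carry_out", "kwargs": {"increments": [0, 0, 8, 0, 0, 0, 0, 0, 20, 0, 0, 0, 2, -30, 0, 0, 0, 0, 2, -30, 0, 0, 0, 0, 2, -25, 0, 0, 0, 0, 0, -9, 0, 0, 0, 0, 0, 0, -10, 0, 0, 0, 0, 0, -10, 0, 0, 0, 0, 0, 0, 0, 0, 0, 0, 0, 0, 0, 0, 0]}}

```text
clock: 10.82
position: [0.498, -0.1544, 0.0593]
ee_rot: [-2.22, -2.222, 0.0]
force: [0.2, -0.8, -0.4]
width: 0.009
gripper_force: 0.0
```

Emit:
{"fn": "carry_out", "kwargs": {"increments": [0, 0, -3, 0, 0, 0, 0, 0, -3, 0, 0, 0, 0, 0, 0, 0, 0, 0, 0, 0, 0, 0, 0, 0]}}

```text
clock: 11.32
position: [0.4985, -0.1549, 0.054]
ee_rot: [2.221, 2.221, 0.001]
force: [-1.6, 1.5, 8.8]
width: 0.007
gripper_force: 3.9
```

Emit:
{"fn": "carry_out", "kwargs": {"increments": [0, 0, -2, 0, 0, 0, 0, 0, 0, 0, 0, 0, 0, 0, 0, 0, 0, 0, 0, 0, 0, 0, 0, 0]}}

```text
clock: 11.82
position: [0.4986, -0.1549, 0.0523]
ee_rot: [2.221, 2.221, 0.002]
force: [-2.7, 1.6, 11.9]
width: 0.002
gripper_force: 5.9
```

Emit:
{"fn": "carry_out", "kwargs": {"increments": [0, 0, 0, 0, 0, 0, 0, 0, 0, 0, 0, 0]}}

```text
clock: 12.08
position: [0.4985, -0.1548, 0.0523]
ee_rot: [2.221, 2.221, 0.002]
force: [-2.8, 1.3, 12.1]
width: 0.004
gripper_force: 5.9
```

Cup 4: 12 N at 4.7 mm, perished. The two left cups go to the tray.

Emit:
{"fn": "carry_out", "kwargs": {"increments": [0, 0, 8, 0, 0, 0, 0, 0, 25, 0, 0, 0, 0, 20, 25, 0, 0, 0, 0, 45, 0, 0, 0, 0, 0, 50, 0, 0, 0, 0, 0, 50, 0, 0, 0, 0, 0, 50, 0, 0, 0, 0, 0, 40, 0, 0, 0, 0, 0, 20, 0, 0, 0, 0, 0, 0, 0, 0, 0, 0, 0, 0, 0, 0, 0, 0, 0, 0, 0, 0, 0, 0]}}

```text
clock: 13.58
position: [0.4981, 0.1185, 0.1094]
ee_rot: [2.223, 2.219, -0.001]
force: [-0.1, -0.1, 0.1]
width: 0.002
gripper_force: 0.0
```

Emit:
{"fn": "carry_out", "kwargs": {"increments": [0, 0, 0, 0, 0, 0, 0, 0, 0, 0, 0, 0, 0, 0, 0, 0, 0, 0], "grip": 0.5, "newtons": 15}}

```text
clock: 13.95
position: [0.4981, 0.1198, 0.1094]
ee_rot: [2.222, 2.221, 0.0]
force: [-1.0, 0.0, -0.8]
width: 0.279
gripper_force: 0.0
```

Emit:
{"fn": "carry_out", "kwargs": {"increments": [0, 2, 0, 0, 0, 0, 0, 0, 0, 0, 0, 0, 0, 0, -20, 0, 0, 0, 0, 0, -20, 0, 0, 0, 0, 0, -15, 0, 0, 0, 0, 0, -10, 0, 0, 0, 0, 0, -5, 0, 0, 0, 0, 0, 0, 0, 0, 0, 0, 0, 0, 0, 0, 0]}}

```text
clock: 15.08
position: [0.4984, 0.1221, 0.0399]
ee_rot: [2.221, 2.221, 0.001]
force: [-0.1, 0.1, 0.2]
width: 0.499
gripper_force: 0.0
```

Emit:
{"fn": "carry_out", "kwargs": {"increments": [0, 0, 0, 0, 0, 0, 0, 0, 0, 0, 0, 0, 0, 0, 0, 0, 0, 0, 0, 0, 0, 0, 0, 0, 0, 0, 0, 0, 0, 0, 0, 0, 0, 0, 0, 0], "grip": 1, "newtons": 15}}

```text
clock: 15.82
position: [0.4981, 0.122, 0.0395]
ee_rot: [2.221, 2.221, 0.0]
force: [0.1, 0.8, -0.1]
width: 0.167
gripper_force: 15.0
```

Emit:
{"fn": "carry_out", "kwargs": {"increments": [0, 0, 10, 0, 0, 0, 0, 0, 20, 0, 0, 0, 0, 10, 20, 0, 0, 0, 10, 30, 0, 0, 0, 0, 12, 45, 0, 0, 0, 0, 12, 45, 0, 0, 0, 0, 12, 45, 0, 0, 0, 0, 12, 45, 0, 0, 0, 0, 6, 25, 0, 0, 0, 0, 0, 7, 0, 0, 0, 0, 0, 0, 0, 0, 0, 0, 0, 0, 0, 0, 0, 0, 0, 0, 0, 0, 0, 0]}}

```text
clock: 17.45
position: [0.5623, 0.3726, 0.0897]
ee_rot: [2.223, 2.219, -0.0]
force: [-0.1, 0.5, -0.2]
width: 0.164
gripper_force: 15.0
```

Run:
```python
from h import *
cv2.imwrite("pics/s3.png",cv2.resize(vision.get_image("side")[180:420,100:420,::-1],None,fx=2,fy=2)); print(readout.observe()["position"],readout.observe()["width"])
```

```text
[0.56223273 0.37290856 0.08966156] 0.16830506244167276
```

View pics/s3.png

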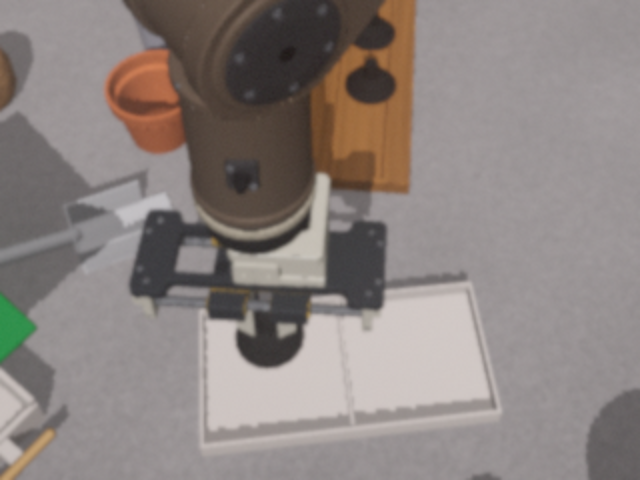

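The cup is held over the left compartment, at about (270,345) in the crop. Lowering.

Emit:
{"fn": "carry_out", "kwargs": {"increments": [0, 0, -20, 0, 0, 0, 0, 0, -20, 0, 0, 0, 0, 0, -12, 0, 0, 0, 0, 0, -8, 0, 0, 0, 0, 0, -4, 0, 0, 0, 0, 0, -2, 0, 0, 0, 0, 0, 0, 0, 0, 0, 0, 0, 0, 0, 0, 0]}}

```text
clock: 18.5
position: [0.5622, 0.3742, 0.0239]
ee_rot: [2.221, 2.221, 0.001]
force: [0.1, -0.5, -0.3]
width: 0.168
gripper_force: 15.0
```

Emit:
{"fn": "carry_out", "kwargs": {"increments": [0, 0, -1, 0, 0, 0, 0, 0, 0, 0, 0, 0]}}

```text
clock: 18.75
position: [0.5623, 0.3742, 0.0227]
ee_rot: [2.221, 2.221, 0.001]
force: [1.8, 0.0, 1.0]
width: 0.162
gripper_force: 15.0
```

Emit:
{"fn": "carry_out", "kwargs": {"increments": [0, 0, 0, 0, 0, 0, 0, 0, 0, 0, 0, 0, 0, 0, 0, 0, 0, 0, 0, 0, 0, 0, 0, 0, 0, 0, 0, 0, 0, 0, 0, 0, 10, 0, 0, 0, 0, 0, 25, 0, 0, 0, 0, 0, 30, 0, 0, 0, 0, 0, 15, 0, 0, 0], "grip": 0.5}}

```text
clock: 19.88
position: [0.5628, 0.3745, 0.1049]
ee_rot: [2.221, 2.221, 0.005]
force: [-0.3, 0.3, -0.8]
width: 0.505
gripper_force: 0.0
```

Emit:
{"fn": "carry_out", "kwargs": {"increments": [-5, -20, 0, 0, 0, 0, -10, -45, 0, 0, 0, 0, -10, -50, 0, 0, 0, 0, -10, -50, 0, 0, 0, 0, -10, -50, 0, 0, 0, 0, -10, -50, 0, 0, 0, 0, -10, -50, 0, 0, 0, 0, -8, -32, 0, 0, 0, 0, 0, 0, 0, 0, 0, 0, 0, 0, 0, 0, 0, 0, 0, 0, 0, 0, 0, 0, 0, 0, 0, 0, 0, 0]}}

```text
clock: 21.38
position: [0.4892, 0.028, 0.1024]
ee_rot: [-2.22, -2.223, -0.0]
force: [-0.0, -0.4, -0.1]
width: 0.501
gripper_force: 0.0
```

Emit:
{"fn": "carry_out", "kwargs": {"increments": [0, 0, -20, 0, 0, 0, 0, 0, -20, 0, 0, 0, 0, 0, -13, 0, 0, 0, 0, 0, -7, 0, 0, 0, 0, 0, -3, 0, 0, 0, 0, 0, 0, 0, 0, 0, 0, 0, 0, 0, 0, 0]}}

```text
clock: 22.25
position: [0.4894, 0.027, 0.0399]
ee_rot: [2.221, 2.221, 0.001]
force: [0.0, -0.2, -0.1]
width: 0.503
gripper_force: 0.0
```

Emit:
{"fn": "carry_out", "kwargs": {"increments": [0, 0, 0, 0, 0, 0, 0, 0, 0, 0, 0, 0, 0, 0, 0, 0, 0, 0, 0, 0, 0, 0, 0, 0, 0, 0, 0, 0, 0, 0, 0, 0, 0, 0, 0, 0], "grip": 1}}

```text
clock: 23.0
position: [0.489, 0.027, 0.0394]
ee_rot: [2.221, 2.221, 0.0]
force: [0.3, 1.0, 0.2]
width: 0.17
gripper_force: 15.0
```

Emit:
{"fn": "carry_out", "kwargs": {"increments": [0, 0, 10, 0, 0, 0, 0, 0, 25, 0, 0, 0, 0, 10, 25, 0, 0, 0, -5, 30, 0, 0, 0, 0, -8, 50, 0, 0, 0, 0, -8, 50, 0, 0, 0, 0, -8, 50, 0, 0, 0, 0, -8, 50, 0, 0, 0, 0, -8, 45, 0, 0, 0, 0, -7, 32, 0, 0, 0, 0, -4, 10, 0, 0, 0, 0, 0, 0, 0, 0, 0, 0, 0, 0, 0, 0, 0, 0, 0, 0, 0, 0, 0, 0]}}

```text
clock: 24.75
position: [0.4337, 0.3525, 0.0995]
ee_rot: [2.223, 2.219, -0.0]
force: [0.0, 0.5, 0.8]
width: 0.173
gripper_force: 15.0
```

Emit:
{"fn": "carry_out", "kwargs": {"increments": [0, 0, -20, 0, 0, 0, 0, 0, -20, 0, 0, 0, 0, 0, -15, 0, 0, 0, 0, 0, -10, 0, 0, 0, 0, 0, -6, 0, 0, 0, 0, 0, -4, 0, 0, 0, 0, 0, -1, 0, 0, 0, 0, 0, 0, 0, 0, 0, 0, 0, 0, 0, 0, 0]}}

```text
clock: 25.88
position: [0.4331, 0.3541, 0.0237]
ee_rot: [2.221, 2.221, 0.001]
force: [-0.4, 0.6, -0.3]
width: 0.169
gripper_force: 15.0
```

Emit:
{"fn": "carry_out", "kwargs": {"increments": [0, 0, -1, 0, 0, 0, 0, 0, 0, 0, 0, 0]}}

```text
clock: 26.12
position: [0.4332, 0.3541, 0.0226]
ee_rot: [2.222, 2.221, 0.001]
force: [-0.0, 0.5, 0.3]
width: 0.171
gripper_force: 15.0
```

Emit:
{"fn": "carry_out", "kwargs": {"increments": [0, 0, 0, 0, 0, 0, 0, 0, 0, 0, 0, 0, 0, 0, 0, 0, 0, 0, 0, 0, 0, 0, 0, 0, 0, 0, 0, 0, 0, 0, 0, 0, 10, 0, 0, 0, 0, 0, 25, 0, 0, 0, 0, 0, 40, 0, 0, 0, 0, 0, 50, 0, 0, 0, 0, -40, 40, 0, 0, 0, 0, -60, 20, 0, 0, 0, 0, -60, 0, 0, 0, 0, 0, -60, 0, 0, 0, 0, 0, -60, 0, 0, 0, 0, 0, -60, 0, 0, 0, 0, 0, 0, 0, 0, 0, 0, 0, 0, 0, 0, 0, 0], "grip": 0.5}}

```text
clock: 28.25
position: [0.4331, 0.0151, 0.2077]
ee_rot: [2.222, 2.221, 0.002]
force: [0.4, 0.8, 0.2]
width: 0.499
gripper_force: 0.0
```

Run:
```python
from h import *
im=vision.get_image("side")[:,:,::-1].copy()
cv2.imwrite("pics/end.png",im); c=vision.calibration("side")
for p,z in [((.562,.374),.003),((.433,.354),.003),((.492,-.0605),.019),((.499,-.155),.019)]: print(fitcup(c,im,p,z))
```

```text
(array([0.56367393, 0.37144479]), np.float64(0.8186504577979534))
(array([0.43439154, 0.35038171]), np.float64(0.8196248196248196))
(array([ 0.495, -0.061]), np.float64(0.48582995951417))
(array([ 0.49981289, -0.16246812]), np.float64(0.5763537202960655))
```

View pics/end.png

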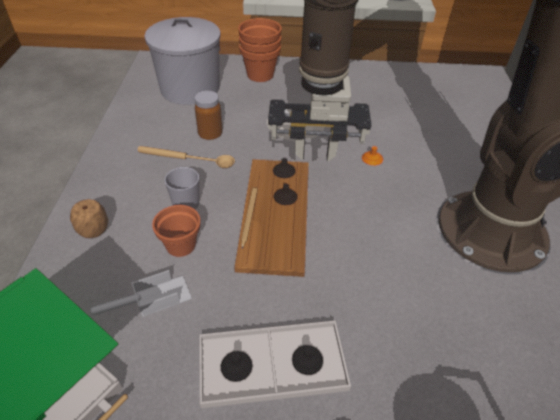

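Both supple cups stand in the tray, at (237,365) and (307,360). The perished ones are still on the offcut, at (285,168) and (286,193), and nothing else has moved. I'm handing it in.

```bash
python3 -c "
from cell import arm
print(arm.sign_off())"
```

```text
the job is handed in; nothing more can be done
None
```

The job is handed in: I pressed all four cups in order, stood the two supple ones (the left two, about 3–4 N) in the seed tray, and left the two perished ones (the right two, about 12–14 N) standing on the offcut; the judge's verdict was not shown.

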